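# Fit a threaded hose tail to a dust gate: take-up plus an eighth of a turn

### The arm

A 6-joint arm with a two-finger parallel gripper is mounted at the origin on the work surface. World frame = base frame: x ahead of the robot, y to its left, z up, the work surface at z = 0. Lengths are in m, angles in rad, forces in N, time in s.
With the tool pointing down it reaches from about 0.225 to 0.875 m from the base axis. Payload 3.4 kg.
Tool frame: the origin (TCP) lies midway between the tips of the shut fingers; the grasp point (between the pads) lies 19 mm behind it (manip.grip_point_offset is the distance from the TCP to the grasp point, in m); x points along the fingers, y is the direction in which the jaws open and shut, and the axes are right-handed (so a half turn about x gives the same grasp; the last joint's range is limited). The gripper opens to 85 mm and grips with 20 to 120 N. Pads are 22 mm wide; open, the fingers measure 114 mm over their backs; the gripper's body (76 mm by 85 mm) begins 54 mm behind the grasp point. The pads swing forward as they close: fully open they stand 13 mm farther back than shut.
Start: joints at [-1.338, 0.276, 1.505, -0, 1.361, -0.121], TCP at [0.199, -0.539, 0.197] pointing down, gripper open.
Joint ranges: [-2.89, 2.89], [-0.75, 2.08], [0.22, 2.7], [-1.18, 4.32], [0.11, 2.71], [-2.7, 2.7]. Speed limits (rad/s): [2.57, 2.57, 3.14, 3.14, 3.14, 3.14].

### API

Orientations are given as a unit quaternion [w, x, y, z].
In Python, from rig import manip gives the robot as it stands.
- The arm moves only by the shell command python3 -m crank 'ROWS' [FORCE]. ROWS is a JSON object of lists of equal length, an entry for each row: "grip": the opening, from 0 (shut) to 1 (fully open); "slide": the shift along the world's x, y, z in cm, a list of three; "roll": the turn about the world's z in degrees. In form: {"grip": [grip, ...], "slide": [[dx, dy, dz], ...], "roll": [roll, ...]}. A call has 1 to 20 rows; each row is the pose to reach, as a shift and turn from the pose commanded when the call began; what a row does not reach only later rows make up. A row lasts 1/10 s, in which the tool goes at most 50 mm and 8.59 degrees, less where a joint would pass 70% of its speed; a pose out of reach is approached as far as the arm can. A call with a gripper value outside its range is refused whole. The fingers move at their own pace and stop on an object; FORCE is the grip in N (left out, the last holds). Time passes only in rows, so rows that repeat a pose let the fingers close. It gives the time, the measured TCP pose, the force and the opening at its end, in the units of the state.
- manip.get_state(): the state, without advancing time (a new reading comes with each control period).
- manip.get_image(name): name is "side" or "top" or "wrist"; returns a dict with "frame" (384x512x3 uint8, red, green, blue), "K" (3x3 intrinsics, pixels), "distortion" ([k1, k2, p1, p2, k3] as OpenCV has them; the pictures are not rectified), "R" (3x3) and "t" (3): a world point X has camera coordinates R X + t. Camera axes: x right, y down, z forward; pixel columns grow to the right and rows downward; lengths in m; the calibration is good to about 2 mm. A picture is of the moment at which its call begins. There is no depth.
- manip.sign_off(): hands the job in, once; it reports no verdict.
The state is a dict: "clock": time; "qpos": joint angles; "qd": joint speeds; "effort": joint torques, N m; "position": TCP position; "ee_rot": TCP orientation; "contact_force": force on the tool from outside, world axes, zero at the start; "moment": the same for the moment, N m; "width": finger opening in m.
Only numpy, scipy, OpenCV 4.12 (cv2) and the standard library are available. Lean on these libraries where they do the work, as an engineer would, in place of code of your own. Each camera call takes 0.05 s, during which the arm holds its last target. There are 200 camera calls.

### The job

Take the black hose tail out of the wooden block, start its thread in the collar of the dust gate that is clamped in the vise, and screw it in clockwise, without forcing it, until you feel its flange take up on the orange foam ring; from there give it one eighth of a turn (45 degrees) more, no further, and let go. The thread alone must then hold the ring squeezed, and the bowl, the gouge and the wax tin stay where they are.

Things in the scene. Friction and masses are not known exactly. Their poses are not given: they have to be found in the camera images.
- tail: Black plastic hose tail, upright, 80 mm tall, about 0.14 kg. Origin: underside centre, z up the thread axis. Neck 34 mm across up to z = 28 mm, its lowest 6 mm tapering to 22 mm; then a flange 61 mm across, 5 mm thick; then a hexagon up to z = 55 mm; then a ribbed hose spigot 33 mm across. White ticks on the flange at its +x and -x.
- tail_hex (a point): Centre of the tail's hexagon, 44 mm above its origin: 38 mm across flats, 22 mm high, flats facing the tail's +x and every 60 degrees from there. Grip it here from above, fingertips just over the flange; the spigot rises 36 mm over this point, between the fingers.
- tail_rib (a point): Centre of one of the tail's two thread ribs, 10 mm above the origin, 19.5 mm off the axis at its +x (the other is at -x), under the white ticks. Each is 4.6 mm thick, covers 31 degrees of arc and reaches to 43.6 mm diameter.
- port: Threaded aluminium collar of the dust gate, fixed, axis upright, 68 mm across. Origin: centre of its open rim, 132 mm above the bench, z up. Inside: a right-hand two-start thread, clockwise from above screws in, 20 mm down per full turn; 36.8 mm bore between the ridges; ridges 3.8 mm high, 10 mm apart, so a rib has 1.6 mm of up and down play.
- thread_start (a point): Red tick on the collar's rim at its +x: one of the two ridges starts here, flush with the rim (the other at -x, also ticked), and winds down clockwise; a clockwise turn carries a rib under the start. A tail set down with its ribs on or clockwise of the ticks stands up to 8 mm higher than at the entry and must first turn on, up to half a turn.
- entry (a point): Point on the collar's axis, 16 mm below the rim: where the tail's origin comes to rest when lowered with its ribs 28 degrees anticlockwise (from above) of the red ticks (20 to 60 degrees will do, up to 2 mm higher). From there it sinks with the lead, 0.056 mm per degree of clockwise turn.
- seal: Orange foam ring, 58 mm outside, 49 mm inside, set around the thread; the flange lands on it. Origin: centre of the collar's rim, not the ring's face, which stands 5 to 11.5 mm above the rim, differing from ring to ring: take-up comes 8 to 122 degrees of turn after the ribs pass the red ticks. It pushes back with 6 N at first touch and 3.5 N more per mm.
- seal_feel (a point): Rim centre again. Take-up by feel: the ring first only bears the tail up through the thread's play (up to 30 degrees) if it is let rise. Take-up is when the thread carries the push: a hand that keeps its height is now drawn down, and the moment while turning steps from under 0.04 to 0.1 N m, rising to 0.2 to 0.3 N m and 14 N on the ring 45 degrees later; thread friction holds it.
- vise: Blue bench vise with wooden jaw liners, fixed. Origin: on the bench below the collar. Jaws 150 mm along its x, 85 mm high; it reaches 115 mm to its +y and 175 mm to its -y (screw and bar, low). On it lies the gate's aluminium housing, 116 by 96 mm, top at 102 mm; a steel blade sticks out 115 mm to +x, 115 mm high.
- block: Wooden block, 110 by 110 by 38 mm, fixed, with a bored hole, 51 mm wide, in which the tail stands, its flange on the block's top, so that the tail's origin is 10 mm above the bench. Origin: centre of the underside.
- bowl: Small turned wooden bowl, 110 mm diameter, 50 mm high; bystander. Origin: centre of its underside.
- gouge: Turning gouge with a dark wooden handle, 350 mm long, 28 mm thick, lying on the bench; bystander. Origin: where handle and blade join, on the bench.
- wax: Brass-coloured wax tin, 72 mm diameter, 55 mm high; bystander. Origin: centre of its underside.
Not all that is in view belongs to the job. Several things have the shape of the tail; the one meant has the colours described above.

How it is judged:
By the outcome, as a careful person would: the job done as asked, in the order asked, and still so for the second after the job is handed in, with the robot touching nothing.
It also fails if it takes over 72 s, if anything falls off the work surface, if the arm or the gripper's body presses on something with over 40 N, if the wrist force passes 120 N, or if a joint passes its speed limit or range.

## Working session

There is one attempt and no reset: what is moved stays moved. The work goes in short steps, Python scripts to look and compute and a shell command to move; the robot and the scene stay as the last step left them, time stands still between calls to the robot, and variables do not carry over. Pictures are saved under pics/ and viewed, on a budget of 10 in all, crops included, one or two more only if the job needs it, and the job is handed in when it is done.

```bash
mkdir -p pics; cat > h.py <<'E'
import numpy as np, cv2, json
from rig import manip
def snap(name, fn):
    d=manip.get_image(name); cv2.imwrite(f'pics/{fn}.png', d['frame'][:,:,::-1])
    np.savez(f'pics/{fn}.npz', **{k:np.array(d[k]) for k in ('frame','K','distortion','R','t')}); return d
def load(fn): return np.load(f'pics/{fn}.npz')
def ray(d,px):
    u=cv2.undistortPoints(np.array([[px]],float),d['K'],d['distortion'])[0,0]
    v=d['R'].T@np.array([u[0],u[1],1]); return -d['R'].T@d['t'], v/np.linalg.norm(v)
def onz(d,px,z):
    c,v=ray(d,px); return c+v*(z-c[2])/v[2]
def tri(obs):
    A=np.zeros((3,3));b=np.zeros(3);P=[]
    for d,px in obs:
        c,v=ray(d,px);M=np.eye(3)-np.outer(v,v);A+=M;b+=M@c;P.append((c,M))
    x=np.linalg.solve(A,b); return x,[np.linalg.norm(M@(x-c)) for c,M in P]
def proj(d,X):
    r,_=cv2.Rodrigues(d['R']); return cv2.projectPoints(np.array(X,float).reshape(-1,3),r,d['t'],d['K'],d['distortion'])[0][:,0]
E
python3 - <<'E'
from h import *
a=[snap(n,n+'0') for n in ('side','top')]
w=snap('wrist','wrist0')
for d,n in zip(a+[w],('s','t','w')): print(n,np.round(-d['R'].T@d['t'],3))
cv2.imwrite('pics/v1.png',cv2.resize(a[0]['frame'][:,:,::-1],(800,600),interpolation=cv2.INTER_CUBIC))
cv2.imwrite('pics/v2.png',cv2.resize(a[1]['frame'][:,:,::-1],(800,600),interpolation=cv2.INTER_CUBIC))
s=manip.get_state();print(s)
E
```

```text
s [0.309 0.803 0.614]
t [0.418 0.15  1.05 ]
w [ 0.268 -0.513  0.373]
{'clock': 0.15, 'qpos': array([-1.33799929e+00,  2.76446277e-01,  1.50581707e+00,  3.70521616e-05,
        1.36070932e+00, -1.20971530e-01]), 'qd': array([ 0.00061939, -0.00138172, -0.00452564,  0.00027892, -0.00099062,
       -0.00109463]), 'effort': array([ 7.09621090e-04, -4.17146015e+01, -2.46032023e+01, -2.22565150e-04,
        7.57671834e-03,  1.02810560e-05]), 'position': array([ 0.1991242, -0.5389612,  0.1960505]), 'ee_rot': array([-0.12393427, -0.69605944, -0.12491   ,  0.69608839]), 'contact_force': array([-0.38284954, -0.85232802, -0.53440657]), 'moment': array([-0.01933517,  0.06430397, -0.01419933]), 'width': 0.08549534862040531}
```

View pics/v1.png

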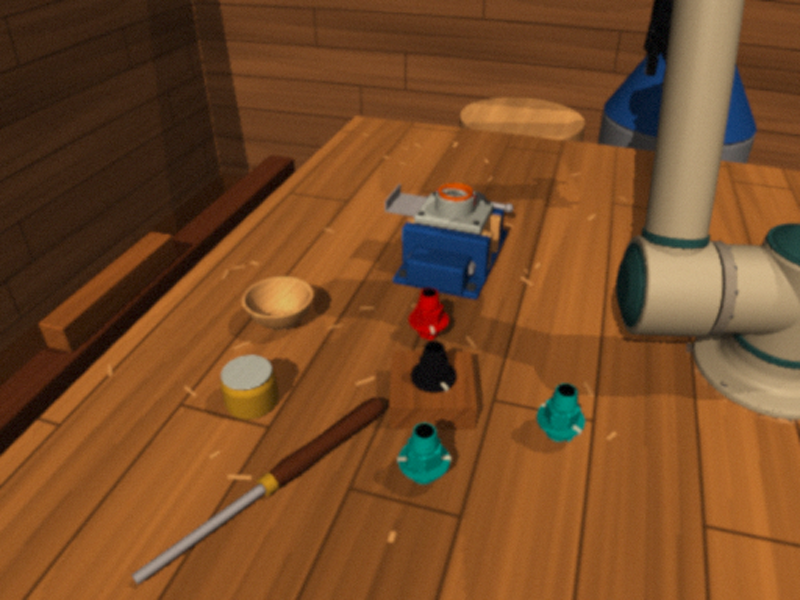

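View pics/v2.png

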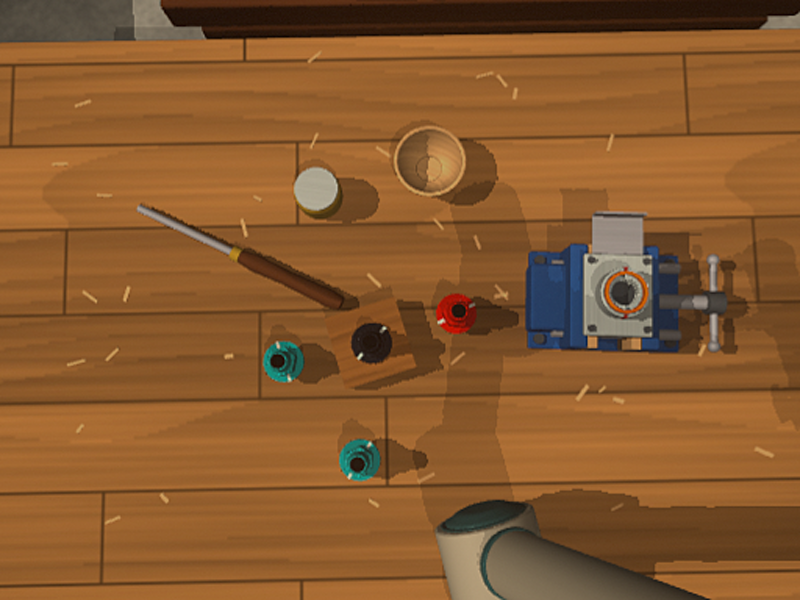

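Candidates in the top view: black tail in the block (371,343), red (458,312), teal (284,360) and teal (359,459). Black in the block is the one described. The side view shows it at (433,367) and the collar at (455,192). Next is a close crop composite of the tail and collar from both cameras.

```bash
python3 - <<'E'
from h import *
s,t=load('side0')['frame'],load('top0')['frame']
def c(f,x,y): # 50x37 region centred (native px), x8
    return cv2.resize(f[y-25:y+25,x-33:x+33,::-1],(396,300),interpolation=cv2.INTER_CUBIC)
# native centres
pts=[(t,237,219),(t,401,188),(s,277,236),(s,291,128)]
im=[np.clip(c(*p).astype(float)*1.5,0,255).astype('uint8') for p in pts]
cv2.imwrite('pics/v3.png',np.vstack([np.hstack(im[:2]),np.hstack(im[2:])]))
E
```

```text
(no output)
```

View pics/v3.png

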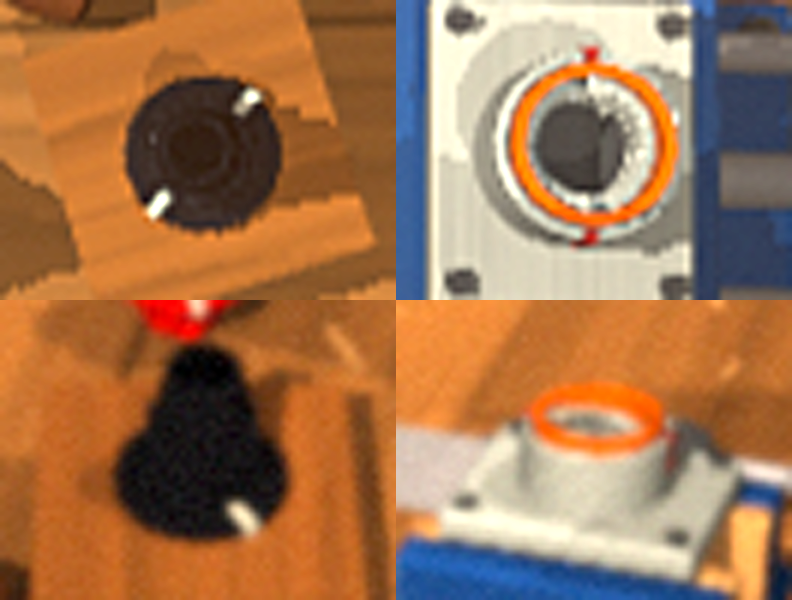

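Crops: black tail's flange centred at (203,153) with white ticks at (248,100) and (158,204). The spigot's top is at (195,152), and in the side crop at (203,62). The ring is centred at (198,146), with red ticks at (195,54) and (195,237); in the side crop it is at (201,115).

```bash
python3 - <<'E'
from h import *
s,t=load('side0'),load('top0')
def n(c,x,y): return (c[0]-33+(x+.5)/6-.5, c[1]-25+(y+.5)/6-.5)
T1,T2,S1,S2=(237,219),(401,188),(277,236),(291,128)
print('spigot top',tri([(t,n(T1,195,152)),(s,n(S1,203,62))]))
print('ring',tri([(t,n(T2,198,146)),(s,n(S2,201,115))]))
print('flange@.043',onz(t,n(T1,203,153),.043))
a,b=[onz(t,n(T1,*p),.043) for p in((248,100),(158,204))]
print(a,b,(a+b)/2,np.degrees(np.arctan2(*(a-b)[[1,0]])))
a,b=[onz(t,n(T2,*p),.132) for p in((195,54),(195,237))]
print(a,b,(a+b)/2,np.degrees(np.arctan2(*(a-b)[[1,0]])))
for z in(.138,.142):print(onz(t,n(T2,198,146),z))
# block angle
from scipy.spatial.transform import Rotation as R
q=manip.get_state()['ee_rot'];print(R.from_quat(np.r_[q[1:],q[0]]).as_matrix())
print(manip.grip_point_offset)
E
```

```text
spigot top (array([0.45836647, 0.19872633, 0.0919511 ]), [np.float64(0.00143332297062917), np.float64(0.0014333229706292923)])
ring (array([ 0.51717027, -0.15179858,  0.13728769]), [np.float64(0.0010618634045303685), np.float64(0.001061863404530293)])
flange@.043 [0.45851867 0.19785587 0.043     ]
[0.47863283 0.18020653 0.043     ] [0.43925251 0.21542459 0.043     ] [0.45894267 0.19781556 0.043     ] -41.80646490824339
[ 0.54956445 -0.15431536  0.132     ] [ 0.48444075 -0.15106054  0.132     ] [ 0.5170026  -0.15268795  0.132     ] -2.8612087160371336
[ 0.51604816 -0.15175525  0.138     ]
[ 0.51561746 -0.15043449  0.142     ]
[[-2.83109220e-04  3.46427984e-01 -9.38076528e-01]
 [ 1.35114784e-03 -9.38075576e-01 -3.46428041e-01]
 [-9.99999047e-01 -1.36555705e-03 -2.02497579e-04]]
0.0187
```

```bash
python3 -m crank '{"grip":[1,1,1,1,1,1,1,1,1,1,1,1,1,1,1,1],"slide":[[0,0,8],[0,10,8],[31.8,38.7,8],[31.8,38.7,8],[31.8,38.7,8],[31.8,38.7,8],[31.8,38.7,8],[31.8,38.7,8],[31.8,38.7,8],[31.8,38.7,8],[31.8,38.7,8],[31.8,38.7,8],[31.8,38.7,8],[31.8,38.7,8],[31.8,38.7,8],[31.8,38.7,8]],"roll":[0,0,8,16,24,32,40,48,56,64,72,80,88,88,88,88]}'
python3 - <<'E'
from h import *
d=snap('wrist','wp')
print(proj(d,[.517,-.152,.132]),np.round(-d['R'].T@d['t'],3))
cv2.imwrite('pics/v4.png',cv2.resize(d['frame'][:,:,::-1],(800,600),interpolation=cv2.INTER_CUBIC))
E
```

```text
clock: 1.75
position: [0.5168, -0.1528, 0.2766]
ee_rot: [0.572, 0.415, 0.573, -0.415]
contact_force: [-0.3, -0.4, 0.2]
width: 0.0853
[[255.88300607 173.678983  ]] [ 0.493 -0.081  0.453]
```

View pics/v4.png

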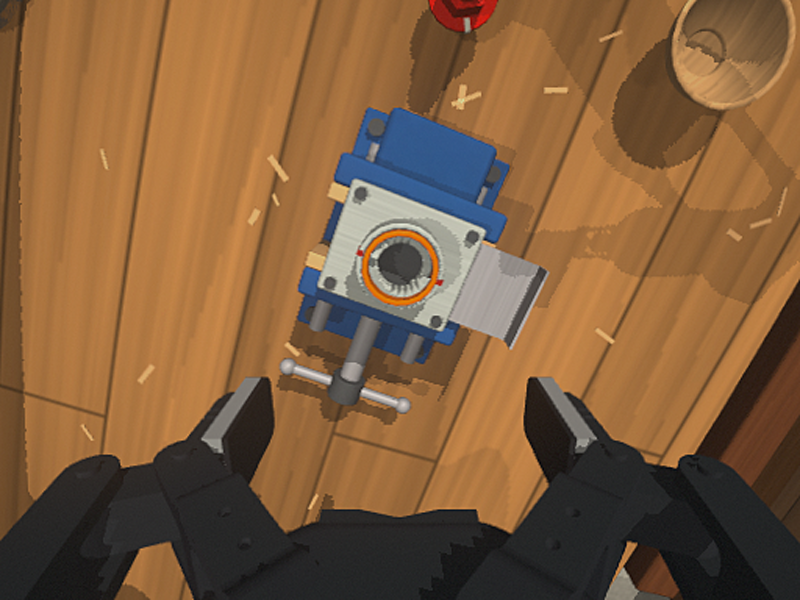

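Wrist view over the port: collar ticks at (360,254) and (439,282), ring centred at (400,266). It is almost exactly where predicted (400,271).

```bash
python3 -m crank '{"grip":[1,1,1,1,1,1,1,1,1,1,1,1],"slide":[[-5.8,35.1,0],[-5.8,35.1,0],[-5.8,35.1,0],[-5.8,35.1,0],[-5.8,35.1,0],[-5.8,35.1,-3],[-5.8,35.1,-6],[-5.8,35.1,-8],[-5.8,35.1,-10],[-5.8,35.1,-12],[-5.8,35.1,-12],[-5.8,35.1,-12]],"roll":[0,0,0,0,0,0,0,0,0,0,0,0]}'
python3 - <<'E'
from h import *
w=load('wp');t=load('top0')
f=lambda x,y:((x+.5)/1.5625-.5,(y+.5)/1.5625-.5)
a,b=[onz(w,f(*p),.132) for p in((360,254),(439,282))]
print(a,b,(a+b)/2,np.degrees(np.arctan2(*(b-a)[[1,0]])))
print(onz(w,f(400,266),.138))
T=(401-33+198.5/6-.5,188-25+146.5/6-.5)
print(tri([(w,f(400,266)),(t,T)]))
d=snap('wrist','wt')
print(proj(d,[.4587,.198,.09]),proj(d,[.4587,.198,.043]))
cv2.imwrite('pics/v5.png',cv2.resize(d['frame'][:,:,::-1],(800,600),interpolation=cv2.INTER_CUBIC))
E
```

```text
clock: 3.0
position: [0.4595, 0.1982, 0.1571]
ee_rot: [0.573, 0.415, 0.573, -0.415]
contact_force: [-0.5, 0.5, 1.2]
width: 0.0857
[ 0.484147  -0.1485023  0.132    ] [ 0.54781227 -0.15039331  0.132     ] [ 0.51597963 -0.1494478   0.132     ] -1.7013171379753635
[ 0.51512529 -0.14660982  0.138     ]
(array([ 0.51192291, -0.13817786,  0.17887549]), [np.float64(0.00028749716936674193), np.float64(0.00028749716936664934)])
[[254.76212647 193.63693035]] [[254.78769016 180.73006809]]
```

View pics/v5.png

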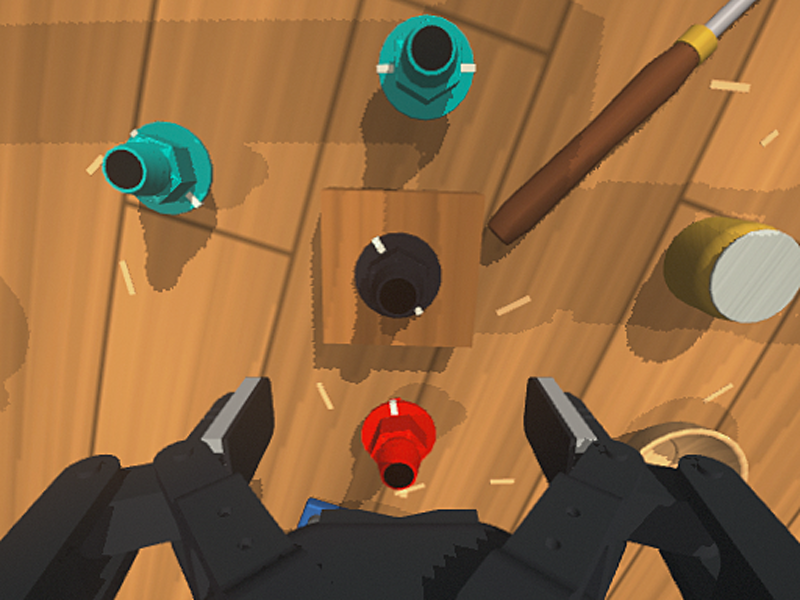

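The wrist view shows the tail's spigot top at (398,294) and flange centre at (398,275), about 8 px above prediction. The port showed the same bias, so I'll check the camera's bias against the fingertips.

```bash
python3 - <<'E'
from h import *
from scipy.spatial.transform import Rotation as R
d=load('wt');s=manip.get_state();q=s['ee_rot'];M=R.from_quat(np.r_[q[1:],q[0]]).as_matrix();p=s['position']
im=cv2.resize(d['frame'][:,:,::-1],None,fx=1.5625,fy=1.5625,interpolation=cv2.INTER_CUBIC)
im=np.clip(im.astype(float)*1.6,0,255).astype('uint8')
print(np.round(M,3))
f=lambda X:(proj(d,X)+.5)*1.5625-.5
print('tcp',f(p),'dir cam', np.round(M.T@(-d['R'].T@d['t']-p),4), np.round(M.T@d['R'].T[:,2],3))
for sy in(-1,1):
  for z in(-.011,.011):
    for xx in (-.013,-.050):
      u=f(p+M@np.array([xx,sy*.0428,z]))[0];print(sy,z,xx,np.round(u,1));cv2.drawMarker(im,tuple(np.round(u).astype(int).tolist()),(0,255,0),0,8)
c=im[340:560,180:620]
cv2.imwrite('pics/v6.png',cv2.resize(c,(800,400)))
f2=lambda x,y:((x+.5)/1.5625-.5,(y+.5)/1.5625-.5)
print('wrist: spigot',onz(d,f2(398,294),.09),'flange',onz(d,f2(398,275),.043))
a,b=[onz(d,f2(*x),.043) for x in((378,244),(419,311))];print((a+b)/2,np.degrees(np.arctan2(*(a-b)[[1,0]])))
t=load('top0');print('tri top+wrist',tri([(d,f2(398,294)),(t,(237-33+195.5/6-.5,219-25+152.5/6-.5))]))
E
```

```text
[[ 0.002  0.95   0.312]
 [ 0.     0.312 -0.95 ]
 [-1.     0.002  0.   ]]
tcp [[401.55320968 348.91795422]] dir cam [-0.1759 -0.0011 -0.0759] [ 0.956 -0.001  0.293]
-1 -0.011 -0.013 [295.9 336.3]
-1 -0.011 -0.05 [270.  378.7]
-1 0.011 -0.013 [299.6 385.1]
-1 0.011 -0.05 [275.8 437.1]
1 -0.011 -0.013 [507.7 336.7]
1 -0.011 -0.05 [534.9 379.3]
1 0.011 -0.013 [503.6 385.6]
1 0.011 -0.05 [528.5 437.8]
wrist: spigot [0.45680816 0.20307944 0.09      ] flange [0.45673488 0.20309833 0.043     ]
[0.45809839 0.20110984 0.043     ] 139.02698861408416
tri top+wrist (array([0.45781977, 0.19926857, 0.07623982]), [np.float64(0.0002187152037981267), np.float64(0.00021871520379816085)])
```

View pics/v6.png

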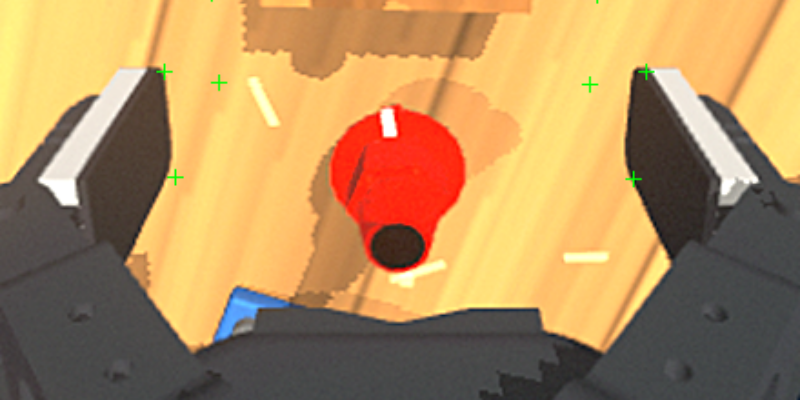

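```bash
python3 -m crank '{"grip":[1,1,1,1,1],"slide":[[-0.1,0.1,-2],[-0.1,0.1,-4],[-0.1,0.1,-5.7],[-0.1,0.1,-5.7],[-0.1,0.1,-5.7]],"roll":[0,0,0,0,0]}'
python3 - <<'E'
from h import *
d=snap('side','s1'); w=snap('wrist','w1')
s=manip.get_state();p=s['position'];print(p, proj(d,[p,p+[0,0,.019],p+[0,0,.073]]))
c=lambda f,x,y,hw,hh,W,H:cv2.resize(f[y-hh:y+hh,x-hw:x+hw,::-1],(W,H),interpolation=cv2.INTER_CUBIC)
A=c(d['frame'],277,205,60,75,480,600);B=cv2.resize(w['frame'][150:384,140:374,::-1],(320,320))
im=np.zeros((600,800,3),'uint8');im[:,:480]=A;im[:320,480:]=B
im=np.clip(im.astype(float)*1.5,0,255).astype('uint8');cv2.imwrite('pics/v7.png',im)
E
```

```text
clock: 3.55
position: [0.4593, 0.1996, 0.101]
ee_rot: [0.573, 0.415, 0.572, -0.414]
contact_force: [-0.1, -0.8, -0.0]
width: 0.0853
[0.45963152 0.19979568 0.10131735] [[277.4899539  217.57679464]
 [277.71752999 210.07289693]
 [278.39577868 187.53379553]]
```

View pics/v7.png

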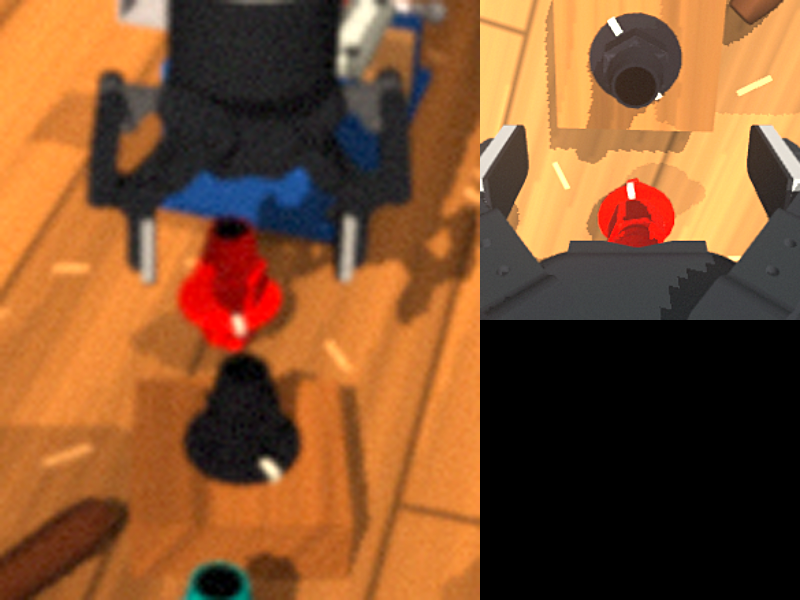

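```bash
python3 - <<'E'
from h import *
from scipy.spatial.transform import Rotation as R
s=manip.get_state();q=s['ee_rot'];M=R.from_quat(np.r_[q[1:],q[0]]).as_matrix();p=s['position']
d,w=load('s1'),load('w1')
S=lambda x,y:(217+(x+.5)/4-.5,130+(y+.5)/4-.5)
V=lambda x,y:((x+.5)/1.5625-.5,(y+.5)/1.5625-.5)
for a,b in(((264,378),(340,280)),((536,378),(150,280))):
    x,r=tri([(w,V(*a)),(d,S(*b))]);print('tip in tool frame',M.T@(x-p),r)
# tail top in both again
W=lambda x,y:(140+(x-480+.5)/1.3675-.5,150+(y+.5)/1.3675-.5)
x,r=tri([(w,W(636,86)),(d,S(245,366))]);print('spigot',x,r)
print('wrist spigot@.09',onz(w,W(636,86),.09))
E
```

```text
tip in tool frame [-0.05333775 -0.04335163 -0.01247772] [np.float64(0.00010764289220112468), np.float64(0.00010764289220105597)]
tip in tool frame [-0.05246079  0.0446499  -0.01123383] [np.float64(0.0016663501654012216), np.float64(0.0016663501654013656)]
spigot [0.45702243 0.20456145 0.09656831] [np.float64(0.00040071760351690196), np.float64(0.00040071760351694516)]
wrist spigot@.09 [0.45742569 0.20206071 0.09      ]
```

```bash
python3 -m crank '{"grip":[0.44,0.44,0.44,0.44,0.44,0.44,0.44,0.44],"slide":[[0,0,0],[0,0,0],[0,0,0],[0,0,0],[0,0,0],[0,0,0],[0,0,0],[0,0,0]],"roll":[0,0,0,0,0,0,0,0]}' 40
python3 - <<'E'
from h import *
d=snap('side','s2'); w=snap('wrist','w2')
c=lambda f,x,y,hw,hh,W,H:cv2.resize(f[y-hh:y+hh,x-hw:x+hw,::-1],(W,H),interpolation=cv2.INTER_CUBIC)
A=c(d['frame'],277,205,50,75,400,600);B=c(w['frame'],256,240,60,90,400,600)
im=np.clip(np.hstack([A,B]).astype(float)*1.5,0,255).astype('uint8');cv2.imwrite('pics/v8.png',im)
E
```

```text
clock: 4.45
position: [0.4582, 0.1996, 0.0997]
ee_rot: [0.573, 0.414, 0.573, -0.414]
contact_force: [0.3, -0.0, -0.5]
width: 0.0374
```

View pics/v8.png

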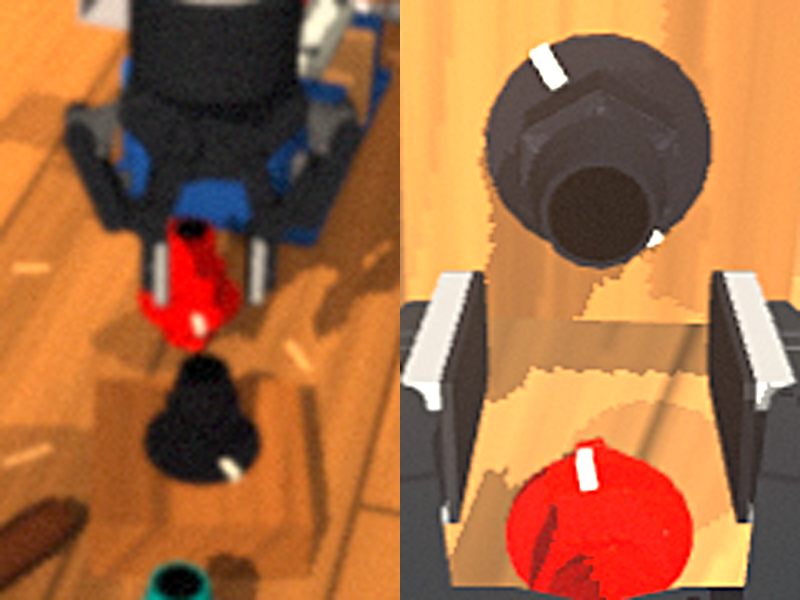

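```bash
python3 - <<'E'
from h import *
from scipy.spatial.transform import Rotation as R
s=manip.get_state();q=s['ee_rot'];M=R.from_quat(np.r_[q[1:],q[0]]).as_matrix();p=s['position'];print(p)
d,w=load('s2'),load('w2')
S=lambda x,y:(227+(x+.5)/4-.5,130+(y+.5)/4-.5)
W=lambda x,y:(196+(x-400+.5)/3.3333-.5,150+(y+.5)/3.3333-.5)
for a,b in(((484,273),(250,303)),((712,273),(168,303))):
    x,r=tri([(w,W(*a)),(d,S(*b))]);print('tip in tool frame',M.T@(x-p),r)
x,r=tri([(w,W(599,216)),(d,S(205,366))]);print('spigot',x,r,M.T@(x-p))
print('wrist spigot@.09',onz(w,W(599,216),.09),'flange',onz(w,W(599,140),.043))
a,b=[onz(w,W(*x),.043) for x in((549,66),)*2];print(a)
K=w['K'];print(K[0,0])
E
```

```text
[0.45819453 0.19957711 0.09968688]
tip in tool frame [-0.04206181 -0.01889809 -0.01288639] [np.float64(0.00013699459796658143), np.float64(0.0001369945979664352)]
tip in tool frame [-0.04200771  0.01875114 -0.01252796] [np.float64(0.0012228116404397883), np.float64(0.0012228116404396575)]
spigot [0.45698279 0.20393632 0.09604799] [np.float64(0.0005904228231794135), np.float64(0.0005904228231794484)] [ 0.00363898  0.00021599 -0.00451925]
wrist spigot@.09 [0.45716364 0.20156074 0.09      ] flange [0.45630542 0.2043281  0.043     ]
[0.43781061 0.21915816 0.043     ]
277.4211025459034
```

The images show the real fingertips 42 mm behind the reported TCP at 38 mm opening, and that both cameras agree on. So I'll descend by image and check the force as I go.

```bash
python3 -m crank '{"grip":[0.7,0.7,0.7,0.7,0.7,0.7,0.7,0.7],"slide":[[0,0,0],[0,0,0],[0,0,-1],[0,0,-2],[0,0,-3],[0,0,-4],[0,0,-5],[0,0,-5]],"roll":[0,0,0,0,0,0,0,0]}'; python3 -m crank '{"grip":[0.7,0.7,0.7,0.7,0.7],"slide":[[0,0,-0.3],[0,0,-0.6],[0,0,-0.9],[0,0,-1.2],[0,0,-1.2]],"roll":[0,0,0,0,0]}'
```

```text
clock: 5.35
position: [0.4568, 0.1992, 0.0479]
ee_rot: [0.572, 0.413, 0.574, -0.415]
contact_force: [-0.1, -1.0, -1.0]
width: 0.0595
clock: 5.85
position: [0.458, 0.1995, 0.0375]
ee_rot: [0.573, 0.414, 0.573, -0.414]
contact_force: [-0.4, 0.8, 0.2]
width: 0.0598
```

```bash
python3 -m crank '{"grip":[0.7,0.7,0.7,0.7,0.7,0.7,0.7],"slide":[[0,0,-0.6],[0,0,-1.2],[0,0,-1.8],[0,0,-2.4],[0,0,-2.9],[0,0,-3.3],[0,0,-3.3]],"roll":[0,0,0,0,0,0,0]}'
python3 - <<'E'
from h import *
d=snap('side','s3'); w=snap('wrist','w3')
print(manip.get_state()['position'])
c=lambda f,x,y,hw,hh,W,H:cv2.resize(f[y-hh:y+hh,x-hw:x+hw,::-1],(W,H),interpolation=cv2.INTER_CUBIC)
A=c(d['frame'],277,220,40,60,400,600);B=c(w['frame'],256,220,60,90,400,600)
im=np.clip(np.hstack([A,B]).astype(float)*1.8,0,255).astype('uint8');cv2.imwrite('pics/v9.png',im)
E
```

```text
clock: 6.55
position: [0.4577, 0.1994, 0.004]
ee_rot: [0.573, 0.414, 0.573, -0.415]
contact_force: [0.9, 0.4, -0.5]
width: 0.0598
[0.45824668 0.19958505 0.00467979]
```

View pics/v9.png

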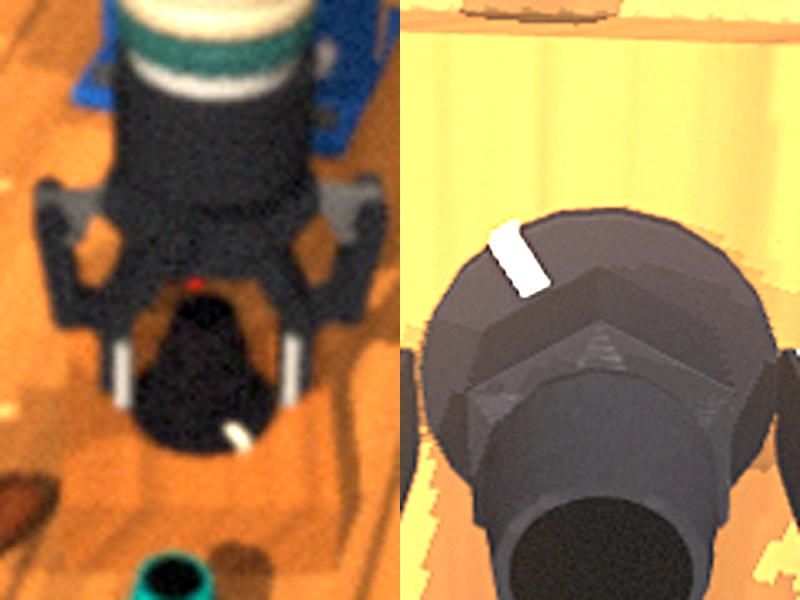

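Wrist view: the tail sits centred between the fingers, a hex corner up at (600,265) and flats facing the pads. The tips are just over the flange, so I'm closing and lifting.

```bash
python3 -m crank '{"grip":[0.7,0.4,0.3,0.3,0.3,0.3,0.3,0.3],"slide":[[0,0,-0.15],[0,0,-0.15],[0,0,-0.15],[0,0,-0.15],[0,0,-0.15],[0,0,-0.15],[0,0,-0.15],[0,0,-0.15]],"roll":[0,0,0,0,0,0,0,0]}' 60; python3 -m crank '{"grip":[0.3,0.3,0.3,0.3,0.3,0.3,0.3,0.3],"slide":[[0,0,0.5],[0,0,1],[0,0,2],[0,0,4],[0,0,8],[0,0,12],[0,0,16],[0,0,16]],"roll":[0,0,0,0,0,0,0,0]}'
python3 - <<'E'
from h import *
d=snap('wrist','w4'); s=manip.get_state();print(s['position'],s['contact_force'],s['moment'])
cv2.imwrite('pics/v10.png',np.clip(cv2.resize(d['frame'][100:384,116:396,::-1],(592,600),interpolation=cv2.INTER_CUBIC).astype(float)*1.6,0,255).astype('uint8'))
E
```

```text
clock: 7.45
position: [0.4588, 0.1997, 0.0072]
ee_rot: [0.574, 0.415, 0.573, -0.414]
contact_force: [-6.3, -1.2, 29.6]
width: 0.0368
clock: 8.25
position: [0.4623, 0.2008, 0.169]
ee_rot: [0.576, 0.418, 0.57, -0.411]
contact_force: [1.2, 0.1, -1.3]
width: 0.0364
[0.4602741  0.20018272 0.16603334] [-0.33763383  0.82128338 -2.44545103] [ 0.00562285  0.03882711 -0.02963496]
```

View pics/v10.png

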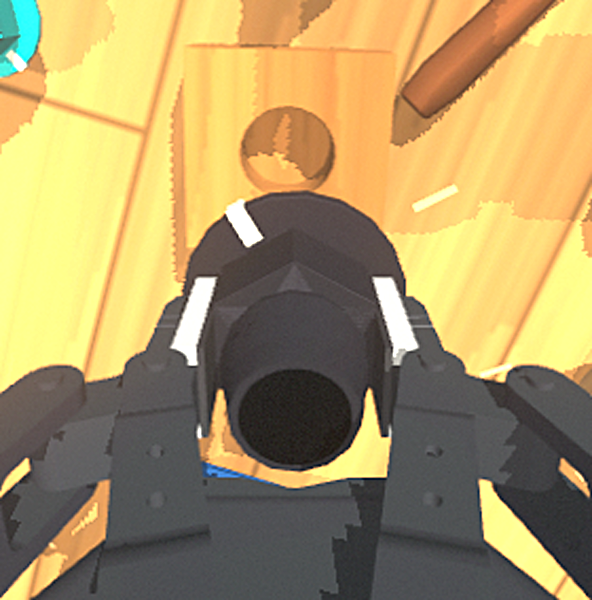

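The tail is held (flange and hex seen between the pads, spigot top at (294,415)) and the block hole is empty. Next I work out the in-hand offset.

```bash
python3 - <<'E'
from h import *
from scipy.spatial.transform import Rotation as R
s=manip.get_state();q=s['ee_rot'];M=R.from_quat(np.r_[q[1:],q[0]]).as_matrix();p=s['position']
w=load('w4')
k=600/284;kx=592/280
C=lambda x,y:(116+(x+.5)/kx-.5,100+(y+.5)/k-.5)
print(np.round(M,3),p)
for nm,px,h in(('spigot',(294,415),.083),('tickmid',(244,223),.036)):
    print(nm,M.T@(onz(w,C(*px),p[2]+h)-p))
# pad near tip corners and pad far corners at tip height
for px in((216,278),(374,278),):
    print('tip corner',M.T@(onz(w,C(*px),p[2]+.037)-p))
for px in((202,436),(390,436)):
    print('far corner base?',M.T@(onz(w,C(*px),p[2]+.075)-p))
E
```

```text
[[ 0.006  0.95   0.314]
 [ 0.002  0.314 -0.95 ]
 [-1.     0.007  0.   ]] [0.4602741  0.20018272 0.16603334]
spigot [-0.08299587  0.00096792 -0.00140458]
tickmid [-0.03608538 -0.01181226 -0.02449124]
tip corner [-0.03713136 -0.01952873 -0.00935607]
tip corner [-0.03685641  0.02248878 -0.00919794]
far corner base? [-0.07512094 -0.01869967  0.01005954]
far corner base? [-0.07485651  0.02170345  0.01038479]
```

```bash
python3 -m crank '{"grip":[0.3,0.3,0.3,0.3,0.3,0.3,0.3,0.3,0.3,0.3,0.3,0.3,0.3,0.3,0.3],"slide":[[0,0,2],[0,-5,2],[1,-9,2],[2,-13,2],[3,-18,2],[4,-22,2],[5,-27,2],[5.95,-31,2],[5.95,-34,2],[5.95,-34.9,2],[5.95,-34.9,2],[5.95,-34.9,2],[5.95,-34.9,2],[5.95,-34.9,2],[5.95,-34.9,2]],"roll":[8,16,24,32,40,48,56,64,72,74,74,74,74,74,74]}'
python3 - <<'E'
from h import *
d=snap('wrist','w5');t=snap('top','t5');s_=snap('side','s5'); s=manip.get_state();print(s['position'],s['ee_rot'],s['contact_force'],s['moment'])
f=np.clip(d['frame'][:,:,::-1].astype(float)*1.5,0,255).astype('uint8')
A=cv2.resize(f[120:384,156:356],(455,600),interpolation=cv2.INTER_CUBIC)
c=lambda f,x,y:np.clip(cv2.resize(f[y-35:y+40,x-43:x+43,::-1],(344,300),interpolation=cv2.INTER_CUBIC).astype(float)*1.5,0,255).astype('uint8')
cv2.imwrite('pics/v11.png',np.hstack([A,np.vstack([c(t['frame'],401,188),c(s_['frame'],291,128)])]))
E
```

```text
clock: 9.8
position: [0.5177, -0.1485, 0.1833]
ee_rot: [0.707, -0.014, 0.707, 0.014]
contact_force: [-0.8, -0.1, -1.6]
width: 0.0367
[ 0.51779575 -0.14893854  0.18339725] [ 0.70707963 -0.01424286  0.70684724  0.0142311 ] [ 0.11253364 -0.00881889 -1.4513544 ] [ 0.01893734 -0.01025668  0.01035213]
```

View pics/v11.png

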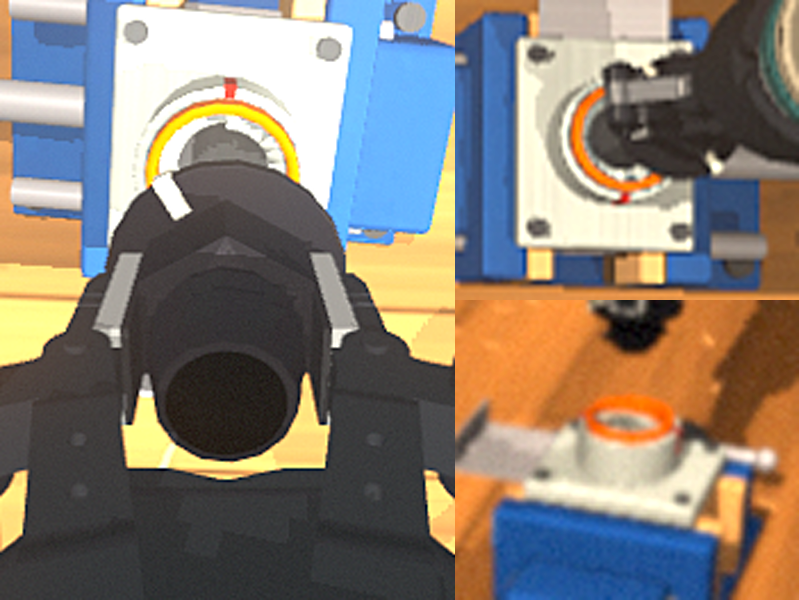

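```bash
python3 - <<'E'
from h import *
w=load('w5');t=load('t5');k=600/264
C=lambda x,y:(156+(x+.5)/k-.5,120+(y+.5)/k-.5)
print('tick in/out',onz(w,C(231,98),.132),onz(w,C(231,79),.132))
for z in(.1375,.143):print('ring top/left/right',onz(w,C(223,98),z)+[.029,0,0],(onz(w,C(147,165),z)+onz(w,C(299,165),z))/2, np.linalg.norm(onz(w,C(147,165),z)-onz(w,C(299,165),z)))
z=manip.get_state()['position'][2]
print('flange L/R mid',(onz(w,C(107,270),z+.034)+onz(w,C(343,270),z+.034))/2,'top edge',onz(w,C(225,162),z+.034)+[.0305,0,0],'spigot',onz(w,C(229,404),z+.083))
a=onz(w,C(172,194),z+.036);print('tick tail',a)
# top view, rim tick pixel other side (crop 344x300 x4)
E
```

```text
tick in/out [ 0.48571309 -0.14692638  0.132     ] [ 0.47872843 -0.1472407   0.132     ]
ring top/left/right [ 0.51377338 -0.14987944  0.1375    ] [ 0.5097903  -0.14884464  0.1375    ] 0.05609545125121146
ring top/left/right [ 0.51270956 -0.14990564  0.143     ] [ 0.50810777 -0.14889643  0.143     ] 0.054708114644101205
flange L/R mid [ 0.51271751 -0.14796484  0.21739725] top edge [ 0.51508884 -0.14915616  0.21739725] spigot [ 0.51439151 -0.14718033  0.26639725]
tick tail [ 0.49241094 -0.16136701  0.21939725]
```

```bash
python3 -m crank '{"grip":[0.3,0.3,0.3,0.3,0.3,0.3],"slide":[[-0.1,-0.08,-1],[-0.1,-0.08,-2],[-0.1,-0.08,-3],[-0.1,-0.08,-4],[-0.1,-0.08,-4.5],[-0.1,-0.08,-4.5]],"roll":[0,0,0,0,0,0]}';  python3 -m crank '{"grip":[0.3,0.3,0.3,0.3,0.3],"slide":[[0,0,-0.3],[0,0,-0.6],[0,0,-0.9],[0,0,-1.2],[0,0,-1.2]],"roll":[0,0,0,0,0]}'; python3 -c "
from h import *
s=manip.get_state();print(s['position'],s['contact_force'],s['moment'])"
```

```text
clock: 10.55
position: [0.516, -0.1499, 0.1369]
ee_rot: [0.706, -0.014, 0.708, 0.014]
contact_force: [-0.6, 0.1, -1.6]
width: 0.0366
clock: 11.05
position: [0.5164, -0.1501, 0.1258]
ee_rot: [0.707, -0.014, 0.707, 0.014]
contact_force: [0.7, 1.2, -1.3]
width: 0.0368
[ 0.51638551 -0.15009159  0.12578309] [ 0.72578745  1.16356506 -1.28476666] [0.04777256 0.03182257 0.01660082]
```

```bash
python3 -m crank '{"grip":[0.3,0.3,0.3,0.3],"slide":[[0,0,-0.2],[0,0,-0.4],[0,0,-0.6],[0,0,-0.6]],"roll":[0,0,0,0]}';  python3 -m crank '{"grip":[0.3,0.3,0.3,0.3],"slide":[[0,0,-0.1],[0,0,-0.2],[0,0,-0.3],[0,0,-0.3]],"roll":[0,0,0,0]}'; python3 -c "
from h import *
s=manip.get_state();print(s['position'],s['contact_force'],s['moment'])"
```

```text
clock: 11.45
position: [0.5168, -0.1502, 0.12]
ee_rot: [0.707, -0.014, 0.707, 0.014]
contact_force: [0.6, 0.0, -1.2]
width: 0.0367
clock: 11.85
position: [0.5168, -0.1502, 0.1171]
ee_rot: [0.707, -0.014, 0.707, 0.014]
contact_force: [-0.4, -0.7, -1.3]
width: 0.0372
[ 0.51676604 -0.15023336  0.11710096] [-0.4167993  -0.70662634 -1.2589211 ] [-0.05755206 -0.05751618 -0.03491848]
```

```bash
for i in 1 2; do python3 -m crank '{"grip":[0.3,0.3,0.3,0.3],"slide":[[0,0,-0.1],[0,0,-0.2],[0,0,-0.2],[0,0,-0.2]],"roll":[0,0,0,0]}' | grep -v -e rot -e width; done
```

```text
clock: 12.25
position: [0.5168, -0.1502, 0.1152]
contact_force: [0.1, 0.0, -2.8]
clock: 12.65
position: [0.5169, -0.1502, 0.1134]
contact_force: [0.3, -0.4, 0.6]
```

```bash
for i in 1 2; do python3 -m crank '{"grip":[0.3,0.3,0.3],"slide":[[0,0,-0.05],[0,0,-0.1],[0,0,-0.1]],"roll":[0,0,0]}' | grep -v -e rot -e width; done
```

```text
clock: 12.95
position: [0.5169, -0.1502, 0.1132]
contact_force: [-1.1, 0.8, 5.7]
clock: 13.25
position: [0.517, -0.1502, 0.1131]
contact_force: [-1.0, 2.1, 10.5]
```

The tail came to rest at origin z ≈ 0.116 m, exactly at the entry. I unload to mid-play and start turning, following the lead.

```bash
cat > r.py <<'E'
from h import *
s=manip.get_state();q=s['ee_rot']
from scipy.spatial.transform import Rotation as R
M=R.from_quat(np.r_[q[1:],q[0]]).as_matrix()
print('t',round(s['clock'],2),'p',np.round(s['position']*1e3,2),'F',np.round(s['contact_force'],1),'M',np.round(s['moment'],3),'yaw',round(np.degrees(np.arctan2(M[1,1],M[0,1])),1),'q6',round(s['qpos'][5],2),'ef6',round(s['effort'][5],3),'w',round(s['width'],4))
E
python3 -m crank '{"grip":[0.3,0.3,0.3],"slide":[[0,0,0.3],[0,0,0.3],[0,0,0.3]],"roll":[0,0,0]}' >/dev/null; python3 r.py
python3 -m crank '{"grip":[0.3,0.3],"slide":[[0,0,-0.044],[0,0,-0.089]],"roll":[-8,-16]}' >/dev/null; python3 r.py
python3 -m crank '{"grip":[0.3,0.3],"slide":[[0,0,-0.044],[0,0,-0.089]],"roll":[-8,-16]}' >/dev/null; python3 r.py
```

```text
t 13.55 p [ 516.77 -150.2   113.87] F [ 0.9  0.6 -1.3] M [-0.017 -0.152 -0.002] yaw 92.3 q6 -2.02 ef6 0.001 w 0.0371
t 13.75 p [ 516.79 -150.36  112.82] F [ 0.2 -0.  -1.6] M [-0.029 -0.155 -0.053] yaw 76.0 q6 -1.74 ef6 -1.162 w 0.0369
t 13.95 p [ 516.67 -150.44  111.87] F [ 0.4  0.4 -1.2] M [-0.126 -0.148 -0.03 ] yaw 59.9 q6 -1.46 ef6 -1.142 w 0.037
```

```bash
for i in 1 2 3 4 5; do python3 -m crank '{"grip":[0.3,0.3],"slide":[[0,0,-0.022],[0,0,-0.044]],"roll":[-4,-8]}' >/dev/null; python3 r.py; done
```

```text
t 14.15 p [ 516.62 -150.48  111.39] F [ 0.9 -0.7 -1.8] M [-0.065 -0.1   -0.036] yaw 52.1 q6 -1.32 ef6 -0.559 w 0.0371
t 14.35 p [ 516.51 -150.45  110.94] F [ 0.9 -0.5 -1. ] M [-0.097 -0.073  0.047] yaw 44.1 q6 -1.18 ef6 -0.569 w 0.0367
t 14.55 p [ 516.46 -150.47  110.5 ] F [-0.1 -0.9 -1.1] M [-0.117  0.007  0.016] yaw 36.1 q6 -1.04 ef6 -0.57 w 0.0371
t 14.75 p [ 516.38 -150.38  110.03] F [ 0.4  0.2 -0.7] M [-0.085 -0.067 -0.027] yaw 28.1 q6 -0.9 ef6 -0.571 w 0.0371
t 14.95 p [ 516.34 -150.41  109.56] F [ 0.5  0.1 -1.4] M [-0.085  0.009 -0.008] yaw 20.1 q6 -0.76 ef6 -0.571 w 0.0371
```

```bash
for i in 1 2 3 4; do python3 -m crank '{"grip":[0.3,0.3],"slide":[[0,0,-0.022],[0,0,-0.044]],"roll":[-4,-8]}' >/dev/null; python3 r.py; done
```

```text
t 15.15 p [ 516.25 -150.32  109.13] F [ 0.4 -0.6 -1.3] M [-0.057 -0.047 -0.033] yaw 12.1 q6 -0.62 ef6 -0.571 w 0.0367
t 15.35 p [ 516.22 -150.28  108.68] F [ 0.2 -0.1 -0.9] M [ 0.018  0.018 -0.005] yaw 4.1 q6 -0.48 ef6 -0.571 w 0.0364
t 15.55 p [ 516.21 -150.22  108.26] F [ 0.8 -0.4 -0.9] M [-0.04   0.01   0.058] yaw -3.9 q6 -0.34 ef6 -0.573 w 0.0373
t 15.75 p [ 516.2  -150.17  107.8 ] F [ 0.7 -0.7 -0.6] M [-0.002 -0.025 -0.026] yaw -11.9 q6 -0.2 ef6 -0.573 w 0.0372
```

```bash
for i in 1 2 3; do python3 -m crank '{"grip":[0.3,0.3],"slide":[[0,0,-0.022],[0,0,-0.044]],"roll":[-4,-8]}' >/dev/null; python3 r.py; done
```

```text
t 15.95 p [ 516.19 -150.15  107.38] F [ 0.5  0.  -1.3] M [ 0.011 -0.003 -0.025] yaw -19.9 q6 -0.07 ef6 -0.573 w 0.0368
t 16.15 p [ 516.19 -150.14  106.91] F [-0.5  0.  -0.4] M [ 0.032 -0.039  0.007] yaw -27.9 q6 0.07 ef6 -0.57 w 0.0364
t 16.35 p [ 516.62 -150.13  106.85] F [-0.4  0.5  1.5] M [ 0.036 -0.034  0.012] yaw -35.9 q6 0.21 ef6 -0.544 w 0.0372
```

Ring touch at yaw about -33: the force has stepped up and sinking has stopped. From here I keep the height and turn in small steps to find take-up.

```bash
for i in 1 2 3 4; do python3 -m crank '{"grip":[0.3,0.3],"slide":[[0,0,0],[0,0,0]],"roll":[-2,-4]}' >/dev/null; python3 r.py; done
```

```text
t 16.55 p [ 516.65 -150.19  106.84] F [ 1.  -0.5 -0.5] M [ 0.086 -0.112  0.08 ] yaw -39.8 q6 0.28 ef6 -0.261 w 0.0372
t 16.75 p [ 516.64 -150.19  106.84] F [ 0.4 -0.4 -0.3] M [ 0.034 -0.081  0.045] yaw -43.8 q6 0.35 ef6 -0.266 w 0.037
t 16.95 p [ 516.64 -150.19  106.83] F [-0.2  0.1  0.4] M [ 0.022 -0.051  0.082] yaw -47.8 q6 0.42 ef6 -0.266 w 0.0367
t 17.15 p [ 516.68 -150.2   106.84] F [0.2 0.1 0.8] M [ 0.072 -0.095  0.031] yaw -51.8 q6 0.49 ef6 -0.267 w 0.037
```

```bash
for i in 1 2 3; do python3 -m crank '{"grip":[0.3,0.3],"slide":[[0,0,0],[0,0,0]],"roll":[-2,-4]}' >/dev/null; python3 r.py; done
```

```text
t 17.35 p [ 516.59 -150.17  106.81] F [0.2 1.  0.5] M [ 0.028 -0.074  0.002] yaw -55.8 q6 0.56 ef6 -0.258 w 0.0366
t 17.55 p [ 516.28 -150.04  106.8 ] F [0.  1.4 0.9] M [0.079 0.074 0.104] yaw -59.8 q6 0.63 ef6 -0.198 w 0.0368
t 17.75 p [ 516.05 -149.94  106.73] F [-1.   0.4  0.3] M [0.054 0.023 0.163] yaw -63.8 q6 0.7 ef6 -0.156 w 0.037
```

Take-up is seen: the sixth-joint effort steps (-0.26 → -0.20 → -0.16), the moment goes to 0.10 then 0.16, and the height starts to draw down. The onset is at yaw ≈ -56.5, where geometry puts it at ≈ -55. The final target is therefore yaw ≈ -101.5, which is 38° more.

```bash
for i in 1 2 3 4; do python3 -m crank '{"grip":[0.3,0.3],"slide":[[0,0,-0.022],[0,0,-0.044]],"roll":[-4,-8]}' >/dev/null; python3 r.py; done
```

```text
t 17.95 p [ 516.02 -149.9   106.28] F [-0.6  1.1  0.6] M [0.135 0.03  0.167] yaw -71.9 q6 0.84 ef6 -0.409 w 0.0371
t 18.15 p [ 516.11 -149.87  105.88] F [-1.   1.5  0.3] M [0.103 0.053 0.217] yaw -79.9 q6 0.98 ef6 -0.366 w 0.0367
t 18.35 p [ 516.05 -149.74  105.47] F [-0.4  1.2  1.1] M [0.196 0.047 0.227] yaw -87.8 q6 1.12 ef6 -0.329 w 0.0367
t 18.55 p [ 516.19 -149.7   105.09] F [-0.4  1.5  2.5] M [0.264 0.063 0.246] yaw -95.8 q6 1.26 ef6 -0.29 w 0.0363
```

```bash
python3 - <<'E'
from h import *
snap('wrist','w6')
for n in('w4','w5','w6'):
    f=load(n)['frame'].astype(int)[185:230,205:262]
    m=((f.min(2)>(120))&(f.max(2)-f.min(2)<35)).astype('uint8')
    k,l,st,ce=cv2.connectedComponentsWithStats(m)
    for i in range(1,k):
        if st[i,4]>12:
            y,x=np.nonzero(l==i);ev=np.linalg.eigh(np.cov(np.c_[x,y].T))[1][:,1]
            print(n,st[i],ce[i]+[205,185],'ang',round(np.degrees(np.arctan(ev[1]/ev[0])),1))
E
python3 r.py
```

```text
w4 [ 18  10  17  22 149] [230.69127517 205.26174497] ang 61.4
w5 [  0   0  16  37 404] [211.07920792 198.5       ] ang -77.9
w5 [ 18   0  17  30 178] [229.6741573  196.97752809] ang -88.6
w6 [  0   0  43  39 823] [220.93924666 197.2162819 ] ang -22.7
w6 [51  0  6  5 27] [258.77777778 186.88888889] ang 27.1
t 18.6 p [ 516.2  -149.72  105.04] F [-0.3  1.5  0.3] M [ 0.188  0.037 -0.02 ] yaw -96.0 q6 1.26 ef6 0.212 w 0.037
```

```bash
python3 - <<'E'
from h import *
c=lambda n:cv2.resize(load(n)['frame'][175:245,196:316,::-1],(800,290),interpolation=cv2.INTER_CUBIC)
cv2.imwrite('pics/v12.png',np.clip(np.vstack([c('w5'),c('w6')]).astype(float)*1.3,0,255).astype('uint8'))
E
```

```text
(no output)
```

View pics/v12.png

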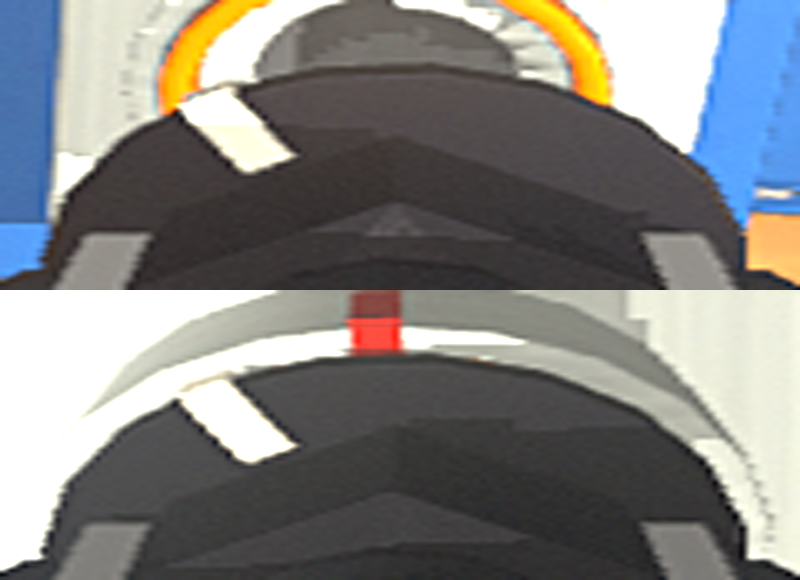

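The tick has the same place in hand before and after, at (180,103)–(298,155), so there is no slip and the tail angle equals the hand angle. The onset lies between yaw -56.5 (effort) and -62 (height). I take -59, so the final is -104, 8° more.

```bash
python3 -m crank '{"grip":[0.3,0.3],"slide":[[0,0,-0.022],[0,0,-0.044]],"roll":[-4,-8]}' >/dev/null; python3 r.py; python3 -m crank '{"grip":[0.3,0.3,0.3],"slide":[[0,0,0],[0,0,0],[0,0,0]],"roll":[0,0,0]}' >/dev/null; python3 r.py; python3 -m crank '{"grip":[0.5,0.7,0.8,0.8,0.8,0.8],"slide":[[0,0,0],[0,0,0],[0,0,0],[0,0,0],[0,0,0],[0,0,0]],"roll":[0,0,0,0,0,0]}' >/dev/null; python3 r.py
python3 -m crank '{"grip":[0.8,0.8,0.8,0.8,0.8,0.8,0.8,0.8],"slide":[[0,0,0.3],[0,0,1],[0,0,2],[0,0,4],[0,0,8],[0,0,12],[0,0,14],[0,0,14]],"roll":[0,0,0,0,0,0,0,0]}'
python3 - <<'E'
from h import *
w=snap('wrist','w7');t=snap('top','t7');s=snap('side','s7')
A=cv2.resize(w['frame'][60:260,156:356,::-1],(500,500),interpolation=cv2.INTER_CUBIC)
B=cv2.resize(s['frame'][90:170,250:330,::-1],(300,300),interpolation=cv2.INTER_CUBIC)
C=cv2.resize(t['frame'][:,40:450,::-1],(300,200))
cv2.imwrite('pics/v13.png',np.hstack([A,np.vstack([B,C])]))
E
```

```text
t 18.8 p [ 516.18 -149.35  104.71] F [-0.2  1.7  1.3] M [0.386 0.092 0.344] yaw -103.8 q6 1.4 ef6 -0.274 w 0.0375
t 19.1 p [ 516.19 -149.37  104.62] F [-0.2  4.5  0. ] M [ 0.657  0.199 -0.055] yaw -103.7 q6 1.4 ef6 -0.059 w 0.0368
t 19.7 p [ 516.77 -150.39  105.02] F [-0.3 -0.1 -0.2] M [ 0.026  0.022 -0.022] yaw -103.7 q6 1.4 ef6 -0.001 w 0.0685
clock: 20.5
position: [0.5189, -0.1511, 0.2497]
ee_rot: [-0.083, 0.705, -0.085, -0.699]
contact_force: [0.8, 0.3, 0.4]
width: 0.0685
```

View pics/v13.png

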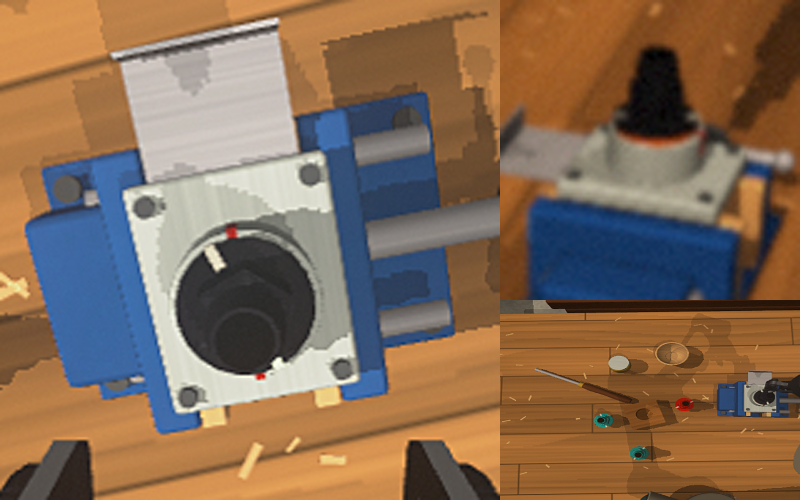

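```bash
python3 -c "
from rig import manip
print(manip.sign_off())"
```

```text
the job is handed in; nothing more can be done
None
```

I took the black hose tail out of the block and screwed it clockwise into the dust gate's collar. I stopped 45° past the ring's take-up, let go and handed the job in at about 20.7 s.

**Take-up:** The feel was not a sharp step. The joint-6 effort began to change at a hand yaw of about -56.5°, but the height readings put take-up nearer -62°. I took -59° and stopped at -103.8°. The final turn is therefore about 45°, give or take 3°.

**Last checks:**
- **Turning moment:** it ended at about 0.30 N·m by joint effort. One noisy wrist reading showed 0.34, slightly above the 0.2–0.3 expected.
- **Grip:** the tail did not slip in the fingers, judged by its white tick in the wrist camera.
- **After letting go:** the tail stands upright with its flange on the orange ring. Its white tick is about 18° short of the red one, which agrees with the turn count. The wrist force is near zero.
- **Bystanders:** the bowl, gouge and wax tin look unmoved in the overview picture; I did not measure them.

**Disagreements:**
- **Fingertip position:** the cameras put the real fingertips about 40 mm behind the reported tool point, so I worked from the pictures and the contact force.
- **Closing on the tail:** the fingertips pressed on the flange with about 30 N while the tail stood in the block.
- **Pictures viewed:** I viewed 13, three over the budget and one past the allowance.

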